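# Scrap the cracked cap of a slanted hook-swivel housing

### The job

The bronze cap on the slanted housing in the proof-load stand is cracked: draw it off the housing with the gripper and push it down through the spring flap of the scrap chute, so that it drops inside and the flap springs shut behind it. Do not just toss or drop it onto the flap, do not ram the stand, and leave the sound spare cap and the other things on the shelf where they are.

Things in the scene. Friction and masses are not known exactly. Their poses are not given: they have to be found in the camera images.
- cap: cracked bronze cap, loose on the housing's spigot: skirt 47 mm across (40 inside), 20 deep, top 4 thick, round knob 16 across and 46 long on top. Origin: centre of the open rim; +z along its axis to the knob (top face z 24 mm, knob end z 70). 140 to 260 g. A spring plunger in the spigot drags on the skirt: about 5 to 12 N along the axis draws it off; not sideways.
- stand: fixed stand, base 200 x 120 x 12 mm, origin under its centre, z up. The housing, 60 mm across (spigot 36), leans 28 deg to the stand's -x: axis (-0.469, 0, 0.883) through (0, 0, 60 mm). A fixed L-shaped beam above (z 208 to 250 mm; crossbar x -44 to -16, y -18 to 42; arm x -44 to 90 and column at y 31 to 59) bars coming straight down on the knob; along the slanted axis it is free.
- housing_mouth (a point): centre of the end face of the housing's spigot, on the slanted axis, 90 mm along it; the inside of the cap's top rests on it at the start. The axes are those of the stand.
- chute: head of the scrap chute, a fixed steel box, 98 (x) x 144 (y) mm outside, 175 mm tall, on a 124 x 168 mm flange; origin under its centre, z up. Inside 88 (x) by 134 (y) mm, floor at z 6 mm. A steel flap closes its open top. The fingers fit in with their closing line along the chute's y.
- chute_mouth (a point): centre of the chute's open top, at the height of its rim (175 mm above the shelf); axes are those of the chute.
- flap_hinge (a point): middle of the flap's hinge line, which runs along the chute's y, 42 mm to the +x side of the mouth's centre and 5 mm below the rim.
- flap (a joint): angle of the flap, a plate reaching 83 mm from the hinge: 0 = level and shut, grows to 1.45 as it swings down into the chute. A spring shuts it: pressing it open takes 3 to 6 N at its middle, more than the cap's weight, and up to about 15 N near the hinge.
- spare_cap: the sound spare cap: same shape and size as the scrap cap, standing rim down on the shelf; origin at the centre of its rim. Bystander.
- keeper_pin: black steel keeper pin, 75 mm long, 12 mm thick with a square head, lying flat; origin under its middle. Bystander.
- thread_gauge: orange plastic thread gauge, 85 x 22 x 10 mm, lying flat; origin under its middle. Bystander.
- mirror: chrome inspection mirror, round head of 56 mm on a flat handle, 190 mm long in all, lying flat; origin under its middle. Bystander.
- latch: cracked bronze latch, 70 x 28 x 30 mm, lying flat; origin under its middle. Bystander.
- grease_tin: grease tin, 68 mm across, 90 mm tall, upright; origin under its centre. Bystander.
- wrench: steel wrench, about 180 mm long, lying flat; origin under its middle. Bystander.

How it is judged:
By the outcome, as a careful person would: the job done as asked, in the order asked, and still so for the second after the job is handed in, with the robot touching nothing.
It also fails if it takes over 54 s, if anything falls off the work surface, if the arm or the gripper's body presses on something with over 40 N, if the wrist force passes 120 N, or if a joint passes its speed limit or range.

### The arm

A 6-joint arm with a two-finger parallel gripper is mounted at the origin on the work surface. World frame = base frame: x ahead of the robot, y to its left, z up, the work surface at z = 0. Lengths are in m, angles in rad, forces in N, time in s.
With the tool pointing down it reaches from about 0.325 to 0.85 m from the base axis. Payload 15.5 kg.
Tool frame: the origin (TCP) lies at the very end of the fingers, on their centre line; the grasp point (between the pads) lies r.grip_point_offset behind it (r.grip_point_offset is the distance from the TCP to the grasp point, in m); z points along the fingers, y is the line along which they close (so a half turn about z gives the same grasp; the last joint's range is limited). The gripper opens to 91 mm and grips with 3 to 60 N. Pads are 32 mm wide; open, the fingers measure 118 mm over their backs; the gripper's body (76 mm by 178 mm) begins 60 mm behind the grasp point.
Start: joints at [1.095, 0.494, 1.345, -0, 1.302, -0.096], TCP at [0.232, 0.58, 0.214] pointing down, gripper open.
Joint ranges: [-2.91, 2.91], [-0.82, 2.16], [0.22, 2.67], [-1.22, 4.37], [0.12, 2.79], [-3.08, 3.08]. Speed limits (rad/s): [1.89, 1.89, 2.57, 3.01, 3.01, 3.01].

### API

Orientations are given as a 3x3 rotation matrix whose columns are the frame's x, y, z axes.
In Python, from workcell import telemetry, viewer, order, r gives the robot as it stands.
- The arm moves only by the tool carry_out, never from a script. Its argument "rows" is a list of rows, each a list of 5 numbers: the finger opening in mm, from 0 to 91.2, then the shift along the tool's x, y, z in mm, then the turn about the tool's z in degrees. In form: [[gripper, dx, dy, dz, roll], ...]. A call has 1 to 5 rows; each row is the pose to reach, as a shift and turn from the pose commanded when the call began, along the tool's axes at that moment; what a row does not reach only later rows make up. A row lasts 1/8 s, in which the tool goes at most 62.5 mm and 10.7 degrees, less where a joint would pass 70% of its speed; a pose out of reach is approached as far as the arm can. A call with a gripper value outside its range is refused whole. The fingers move at their own pace and stop on an object; "grip_force" is the grip in N (left out, the last holds). Time passes only in rows, so rows that repeat a pose let the fingers close. It gives the time, the measured TCP pose, the force, the opening and the grip force at its end, in the units of the state.
- telemetry.read_state(): the state, without advancing time (a new reading comes with each control period).
- viewer.read_camera(name): name is "scene" or "top" or "wrist"; returns (picture, depth): 420x560x3 uint8, red, green, blue; 420x560 float32, m along the optical axis (not along the pixel's ray), 0 where there is no reading.
- viewer.calibration(name): a dict with "fx", "fy", "cx", "cy" (pixels), "distortion" ([k1, k2, p1, p2, k3] as OpenCV has them; the pictures are not rectified), "rvec" (rotation vector, rad) and "tvec" (3), from world to camera coordinates, as OpenCV has them. Camera axes: x right, y down, z forward; pixel columns grow to the right and rows downward; lengths in m; the calibration is good to about 2 mm. A picture is of the moment at which its call begins: read the wrist's pose just before it. calibration takes no time and is no camera call; for the wrist camera it gives the pose at the moment of the call.
- order.close_job(): hands the job in; it is judged then, once.
The state is a dict: "time_s": time; "joint_pos": joint angles; "dq": joint speeds; "joint_torque": joint torques, N m; "position": TCP position; "eef_rot": TCP orientation; "ft_force": force on the tool from outside, world axes, zero at the start; "wrist_torque": the same for the moment, N m; "gripper_width": finger opening in m; "grip_force": force on a finger pad.
Only numpy, scipy, OpenCV 4.12 (cv2) and the standard library are available. Lean on these libraries where they do the work, as an engineer would, in place of code of your own. Each camera call takes 0.05 s, during which the arm holds its last target. There are 200 camera calls.

## Working session

There is one attempt and no reset: what is moved stays moved. The work goes in short steps, Python scripts to look and compute and a tool call to move; the robot and the scene stay as the last step left them, time stands still between calls to the robot, and variables do not carry over. Pictures are saved under pics/ and viewed, at most 10 in all, crops included, and the job is handed in when it is done.

Besides the shell and the picture viewer there is one more tool, called after ">>>" as a command line: name --pt "numbers of a row" for each row, then --argument value for the rest. carry_out: Moves the arm, as the interface text tells. Its arguments: {"type":"object","properties":{"rows":{"type":"array"},"grip_force":{"type":"number"}},"required":["rows"]}

```bash
mkdir -p pics; ls
cat > h.py <<'E'
import numpy as np, cv2
from workcell import telemetry, viewer, order, r
E
python3 - <<'E'
from h import *
s=telemetry.read_state(); print(s['position'],s['eef_rot'],r.grip_point_offset,s['time_s'])
for n in('scene','top'):
    p,d=viewer.read_camera(n); c=viewer.calibration(n)
    cv2.imwrite(f'pics/{n}0.png',p[:,:,::-1]); np.savez(f'{n}0.npz',p=p,d=d,**c)
    R=cv2.Rodrigues(np.array(c['rvec']))[0]; print(n,c, -R.T@np.array(c['tvec']).ravel(), (d>0).mean())
E
```

```text
pics
[0.23154473 0.58014477 0.21335666] [[-9.28716344e-01  3.70790569e-01 -5.53964684e-04]
 [ 3.70790958e-01  9.28715794e-01 -1.01982764e-03]
 [ 1.36333281e-04 -1.15253569e-03 -9.99999327e-01]] 0.0188 0.0
scene {'fx': 407.08338420220673, 'fy': 407.08338420220673, 'cx': 283.40699126737917, 'cy': 211.03525412744116, 'distortion': array([0.01211396, 0.        , 0.        , 0.        , 0.        ]), 'rvec': array([ 1.86506807,  1.76450932, -0.6126757 ]), 'tvec': array([-0.0605053 , -0.37118983,  1.47195824])} [ 1.21772855 -0.02558691  0.90806737] 0.9961607142857143
top {'fx': 384.56656041347026, 'fy': 384.56656041347026, 'cx': 278.3654989565268, 'cy': 207.96476636214933, 'distortion': array([0.02915954, 0.        , 0.        , 0.        , 0.        ]), 'rvec': array([ 2.14852436, -2.04450662,  0.24450516]), 'tvec': array([-0.02678673,  0.63993771,  1.11667076])} [ 0.36501868 -0.00332046  1.23448034] 0.9958886054421768
```

View pics/top0.png

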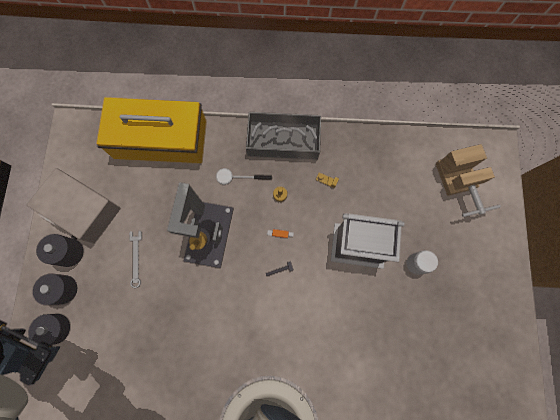

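View pics/scene0.png

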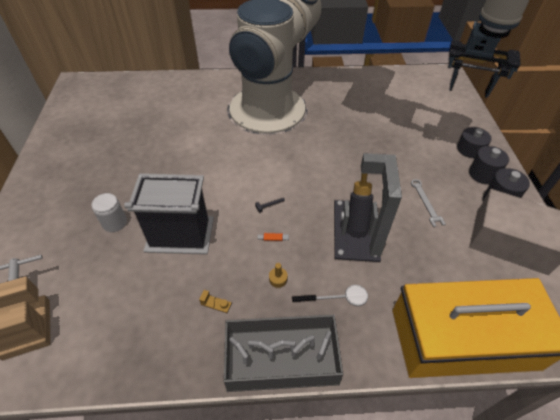

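Both views show the stand (top ≈(207,233)) with the bronze cap at ≈(200,240), leaning toward the robot. The chute is at ≈(370,240), with its hinge bar probably on the long rear edge. The spare cap is at (280,195).

```bash
cat >> h.py <<'E'
def cloud(p,d,c):
    h,w=d.shape; v,u=np.mgrid[:h,:w]
    K=np.array([[c['fx'],0,c['cx']],[0,c['fy'],c['cy']],[0,0,1.]])
    n=cv2.undistortPoints(np.stack([u,v],-1).reshape(-1,1,2).astype(float),K,np.array(c['distortion'])).reshape(h,w,2)
    X=np.dstack([n*d[...,None],d]); R=cv2.Rodrigues(np.array(c['rvec']))[0]
    return (X-np.array(c['tvec']).ravel())@R
def rect(P):
    (c,s,a)=cv2.minAreaRect((P*1000).astype(np.float32)); return np.round(c,1),np.round(s,1),round(a,1)
E
python3 - <<'E'
from h import *
W={}
for n in('scene','top'):
    z=np.load(n+'0.npz'); X=cloud(z['p'],z['d'],z); p=z['p']
    hsv=cv2.cvtColor(p,cv2.COLOR_RGB2HSV); W[n]=(X,hsv,p)
    def px(u,v): return np.round(X[v,u],3)
    print(n,'floor z',np.median(X[...,2]))
    cu,cv_=((207,233),(370,240)) if n=='top' else ((365,225),(172,215))
    vv,uu=np.mgrid[:420,:560]
    for nm,(u,v) in(('stand',cu),('chute',cv_)):
        m=(abs(uu-u)<60)&(abs(vv-v)<70)&(z['d']>0)
        for lo,hi in((.006,.02),(.165,.19),(.235,.26)):
            k=(m&(X[...,2]>lo)&(X[...,2]<hi)).astype(np.uint8)
            k=cv2.morphologyEx(k,cv2.MORPH_OPEN,np.ones((2,2)))
            nc,l,st,_=cv2.connectedComponentsWithStats(k)
            for i in range(1,nc):
                if st[i,4]>40: print(nm,lo,st[i],rect(X[l==i][:,:2]), X[l==i].mean(0).round(4), 'z',np.median(X[l==i][:,2]).round(4))
    b=((hsv[...,0]>12)&(hsv[...,0]<28)&(hsv[...,1]>140)&(abs(uu-cu[0])<40)&(abs(vv-cu[1])<60)).astype(np.uint8)
    Q=X[b>0]; print('bronze',len(Q),Q.min(0),Q.max(0),Q.mean(0))
    print(Q[np.argsort(-Q[:,2])][:6].round(3).tolist())
E
python3 - <<'E'
import cv2
a=cv2.imread('pics/top0.png')[170:290,160:420]; b=cv2.imread('pics/scene0.png')[140:280,120:420]
import numpy as np
a=cv2.resize(a,(800,370),interpolation=2);b=cv2.resize(b,(480,224),interpolation=2)
o=np.zeros((594,800,3),np.uint8);o[:370]=a;o[370:,:480]=b
cv2.imwrite('pics/crop.png',o)
E
```

```text
scene floor z 0.0005428256207736196
stand 0.006 [412 180  12  14  61] (array([807.8, 223.4]), array([ 40.7, 958.4]), 61.2) [0.4208 0.4353 0.0213] z 0.0071
stand 0.006 [ 335  201   47   62 1311] (array([857.4, 148.6]), array([144.3, 787.3]), 74.6) [0.6063 0.2051 0.0187] z 0.0118
stand 0.165 [382 208  14  15 106] (array([582.5, 295.6]), array([ 33.1, 173.2]), 60.6) [0.6429 0.2643 0.1613] z 0.1754
stand 0.235 [363 157  40  46 846] (array([733.3, 168.7]), array([ 115.8, 1037.4]), 61.8) [0.5807 0.2625 0.24  ] z 0.2499
chute 0.006 [114 219  14  14  62] (array([ 512.5, -415.8]), array([16.1, 53.5]), 61.9) [ 0.5189 -0.417   0.0056] z 0.0066
chute 0.006 [168 246  37   5 105] (array([ 601.3, -234.8]), array([95.9, 11.9]), 88.1) [ 0.6001 -0.2299  0.008 ] z 0.0076
chute 0.165 [ 126  174   79   41 2605] (array([ 798.9, -229.3]), array([901.7, 233.6]), 11.4) [ 0.5552 -0.2547  0.1724] z 0.1715
bronze 213 [ 0.50266118 -0.02558691  0.13035227] [1.21772855 0.2512513  0.90806737] [0.53524267 0.22593419 0.15311364]
[[1.218, -0.026, 0.908], [1.218, -0.026, 0.908], [0.512, 0.234, 0.17], [0.508, 0.232, 0.1
[... 482 characters left out ...]
498.2, 250. ]), array([48.7, 18.8]), 87.2) [0.4979 0.2349 0.1527] z 0.1775
stand 0.235 [169 183  31  55 828] (array([476.9, 170.2]), array([396. , 117.1]), 40.7) [0.569  0.2539 0.2498] z 0.2498
chute 0.006 [317 176  17  10  84] (array([575.9, -65.4]), array([ 52.2, 436.5]), 66.8) [ 0.7548 -0.1463  0.0241] z 0.0089
chute 0.165 [ 342  214   63   49 2369] (array([ 522.9, -196.2]), array([169., 469.]), 19.5) [ 0.5458 -0.2608  0.17  ] z 0.1724
bronze 174 [ 0.36501868 -0.00332046  0.01057166] [0.54313368 0.28093833 1.23448034] [0.51317522 0.22599436 0.15545288]
[[0.365, -0.003, 1.234], [0.496, 0.232, 0.186], [0.493, 0.234, 0.186], [0.493, 0.24, 0.186], [0.493, 0.229, 0.186], [0.496, 0.238, 0.185]]
```

View pics/crop.png

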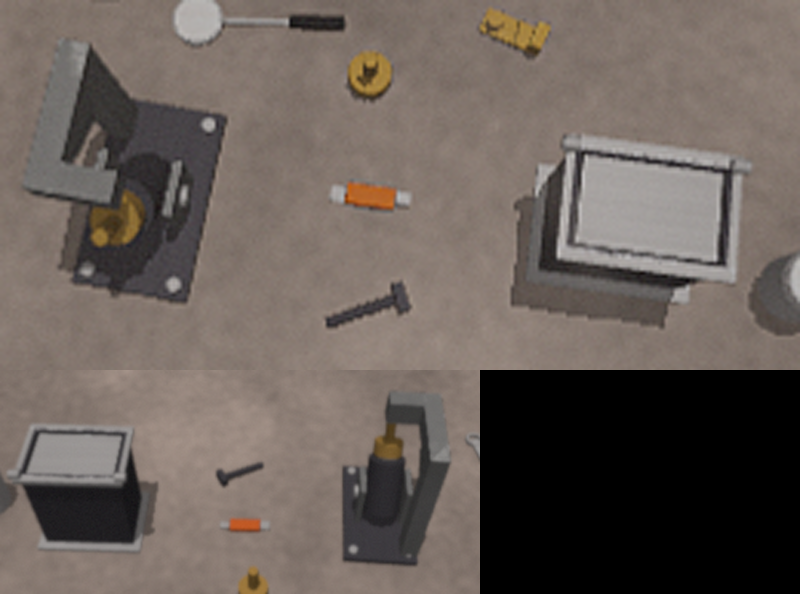

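```bash
cat > m.py <<'E'
from h import *
def big(k,X,n0=1):
    k=cv2.morphologyEx(k.astype(np.uint8),cv2.MORPH_OPEN,np.ones((3,3)))
    nc,l,st,_=cv2.connectedComponentsWithStats(k); i=1+np.argmax(st[1:,4]); return X[l==i]
A={}
for n in('scene','top'):
    z=np.load(n+'0.npz'); d=cv2.medianBlur(z['d'],3); X=cloud(z['p'],d,z); hsv=cv2.cvtColor(z['p'],cv2.COLOR_RGB2HSV)
    def reg(x0,x1,y0,y1,lo,hi): return (d>0)&(X[...,0]>x0)&(X[...,0]<x1)&(X[...,1]>y0)&(X[...,1]<y1)&(X[...,2]>lo)&(X[...,2]<hi)
    for nm,a in (('base',(.42,.72,.1,.32,.007,.018)),('beam',(.42,.72,.1,.36,.244,.257)),('rim',(.42,.68,-.38,-.14,.171,.18)),('lid',(.42,.68,-.38,-.14,.16,.18))):
        P=big(reg(*a),X); A.setdefault(nm,[]).append(P); print(n,nm,len(P),rect(P[:,:2]),P[:,2].mean().round(4))
    b=(hsv[...,0]>10)&(hsv[...,0]<28)&(hsv[...,1]>130)&reg(.4,.6,.15,.32,.1,.25)
    Q=X[b]; A.setdefault('cap',[]).append(Q)
    print('cap',len(Q),Q.min(0).round(3),Q.max(0).round(3))
for nm in('base','beam','rim','lid'):
    P=np.vstack(A[nm]); print(nm,rect(P[:,:2]))
np.savez('A.npz',**{k:np.vstack(v) for k,v in A.items()})
E
python3 m.py
```

```text
scene base 1282 (array([561.3, 225.7]), array([117.5, 201.1]), 83.2) 0.0119
scene beam 788 (array([585.4, 243.8]), array([ 76.8, 136.8]), 82.8) 0.2502
scene rim 1165 (array([ 547.6, -255.8]), array([164.5, 118.1]), 84.8) 0.1738
scene lid 2571 (array([ 547.7, -255.8]), array([164.1, 118.8]), 85.0) 0.172
cap 228 [0.504 0.209 0.13 ] [0.545 0.251 0.172]
top base 1417 (array([561.1, 226.4]), array([120.9, 203. ]), 82.8) 0.0122
top beam 776 (array([586.7, 243.3]), array([ 77.7, 136.6]), 83.0) 0.25
top rim 1650 (array([ 547.8, -256.7]), array([159.6, 118.8]), 84.9) 0.1734
top lid 2401 (array([ 547.8, -256.6]), array([159.8, 118.8]), 85.0) 0.1726
cap 195 [0.488 0.208 0.131] [0.543 0.253 0.184]
base (array([561.1, 226.4]), array([120.9, 203. ]), 82.8)
beam (array([585.9, 243.3]), array([ 77.7, 138. ]), 82.8)
rim (array([ 547.6, -255.9]), array([163.5, 119.3]), 85.3)
lid (array([ 547.8, -255.8]), array([164., 119.]), 85.1)
```

Stand and chute poses agree well across both views. I'll move above the knob, in front of the beam, in two calls.

>>> carry_out --pt "91 -46 -28 -30 0" --pt "91 -92 -56 -60 0" --pt "91 -138 -84 -86 0" --pt "91 -183 -112 -86 0" --pt "91 -229 -140 -86 0"

```text
time_s: 0.72
position: [0.3932, 0.3641, 0.3001]
eef_rot: [[-0.929, 0.371, 0.0], [0.371, 0.929, 0.0], [-0.0, 0.0, -1.0]]
ft_force: [1.1, -0.1, -0.1]
gripper_width: 0.0913
grip_force: 0.0
```

>>> carry_out --pt "91 -46 -28 0 -5" --pt "91 -92 -56 0 -10" --pt "91 -138 -85 0 -14.6" --pt "91 -138 -85 0 -14.6" --pt "91 -138 -85 0 -14.6"

```text
time_s: 1.35
position: [0.4889, 0.2355, 0.2997]
eef_rot: [[-0.992, 0.126, -0.001], [0.126, 0.992, 0.0], [0.001, -0.0, -1.0]]
ft_force: [0.8, 0.3, 0.6]
gripper_width: 0.0908
grip_force: 0.0
```

Run:
```python
from h import *
s=telemetry.read_state(); print(s['time_s'],s['position'],s['eef_rot'],s['joint_pos'],s['ft_force'])
c=viewer.calibration('wrist'); p,d=viewer.read_camera('wrist'); cv2.imwrite('pics/w1.png',p[:,:,::-1]); np.savez('w1.npz',p=p,d=d,**c)
X=cloud(p,cv2.medianBlur(d,3),c); hsv=cv2.cvtColor(p,cv2.COLOR_RGB2HSV)
b=(hsv[...,0]>10)&(hsv[...,0]<28)&(hsv[...,1]>130)&(X[...,2]>.1)&(X[...,2]<.25)&(d>0)
Q=X[b]; print('bronze',len(Q))
S=np.array([.5611,.2262]);t=np.radians(-7.15); ex=np.array([np.cos(t),np.sin(t)]);ey=np.array([-ex[1],ex[0]])
q=np.c_[(Q[:,:2]-S)@ex,(Q[:,:2]-S)@ey,Q[:,2]]*1000
k=q[:,2]>155; print('knob stand frame min/max/mean',q[k].min(0),q[k].max(0),q[k].mean(0))
e=q[np.abs(q[:,0]*-.469+(q[:,2]-60)*.883-140)<3]; print('end face',len(e),e.mean(0),e.min(0),e.max(0))
bm=(X[...,2]>.24)&(X[...,2]<.26)&(d>0)&(X[...,0]>.45); B=X[bm]; print('beam z',np.median(B[:,2])); bb=np.c_[(B[:,:2]-S)@ex,(B[:,:2]-S)@ey]*1000; print(np.percentile(bb,[1,99],axis=0))
```

```text
1.35 [0.4888635  0.23546606 0.29967277] [[-9.92046149e-01  1.25872604e-01 -7.24790839e-04]
 [ 1.25872596e-01  9.92046413e-01  5.67755166e-05]
 [ 7.26172635e-04 -3.49073722e-05 -9.99999736e-01]] [ 3.38615528e-01  3.01391861e-01  1.41980174e+00  2.97644032e-04
  1.42106383e+00 -1.10601790e+00] [0.79950232 0.25119315 0.58648009]
bronze 281
knob stand frame min/max/mean [-73.8855412   -8.92905715 179.01997797] [-59.13599303   4.64427813 186.04646136] [-67.25941804  -1.77928741 183.11954639]
end face 118 [-67.32826062  -1.7875056  183.13161913] [-73.8855412   -8.92905715 179.01997797] [-60.82441507   4.64427813 186.04646136]
beam z 0.25022664896825597
[[-44.76489254 -19.18493932]
 [ 37.65133859  55.93667687]]
```

View pics/w1.png

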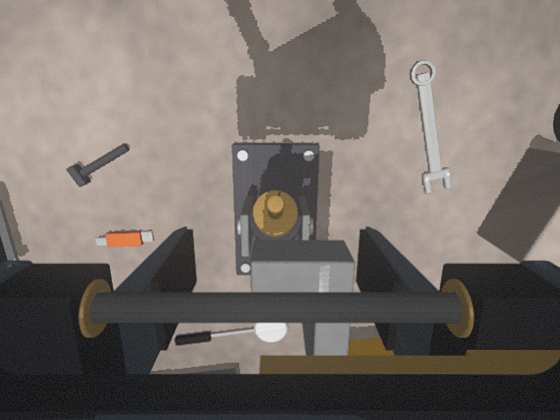

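Wrist view: the knob end is at ≈(276,205), in front of the crossbar (250–353, 240–290), with about the expected offset and nothing else between the fingers. I'll descend with the fingers ahead of the crossbar and the gripper body just above it.

>>> carry_out --pt "50 0 -0.8 45 0" --pt "50 0 -0.8 90 0" --pt "50 0 -0.8 112 0" --pt "50 0 -0.8 120 0" --pt "50 0 -0.8 123 0" --grip_force 60

```text
time_s: 2.02
position: [0.489, 0.2353, 0.1772]
eef_rot: [[-0.992, 0.124, 0.0], [0.124, 0.992, 0.0], [-0.0, 0.0, -1.0]]
ft_force: [-0.9, -0.2, 0.6]
gripper_width: 0.0501
grip_force: 0.0
```

>>> carry_out --pt "50 0 0 2 0" --pt "50 0 0 3 0" --pt "20 0 0 3 0" --pt "20 0 0 3 0" --pt "20 0 0 3 0"

```text
time_s: 2.65
position: [0.4891, 0.2346, 0.174]
eef_rot: [[-0.992, 0.125, 0.0], [0.125, 0.992, 0.0], [-0.0, 0.0, -1.0]]
ft_force: [-0.3, 0.1, -0.0]
gripper_width: 0.0227
grip_force: 0.0
```

>>> carry_out --pt "12 0 0 0 0" --pt "8 0 0 0 0" --pt "8 0 0 0 0" --pt "8 0 0 0 0" --grip_force 60

```text
time_s: 3.15
position: [0.489, 0.2346, 0.174]
eef_rot: [[-0.992, 0.125, -0.0], [0.125, 0.992, -0.0], [-0.0, -0.0, -1.0]]
ft_force: [0.1, -0.5, 2.4]
gripper_width: 0.0136
grip_force: 60.0
```

Width 13.6 mm means an off-axis bite. I'll reopen, shift toward the knob axis, drop 1 mm and re-close.

>>> carry_out --pt "24 0 0 0 0" --pt "24 -3 0 0.5 0" --pt "24 -6 0 1 0" --pt "8 -6 0 1 0" --pt "8 -6 0 1 0"

```text
time_s: 3.78
position: [0.4952, 0.2339, 0.1728]
eef_rot: [[-0.992, 0.125, 0.0], [0.125, 0.992, -0.0], [-0.0, -0.0, -1.0]]
ft_force: [2.6, -0.6, -3.7]
gripper_width: 0.0141
grip_force: 60.0
```

>>> carry_out --pt "8 0 0 0 0" --pt "8 0 0 0 0"

```text
time_s: 4.03
position: [0.4951, 0.2339, 0.1728]
eef_rot: [[-0.992, 0.125, 0.0], [0.125, 0.992, -0.0], [-0.0, -0.0, -1.0]]
ft_force: [3.3, -0.8, -5.0]
gripper_width: 0.0139
grip_force: 60.0
```

>>> carry_out --pt "8 0.9 0 -1.8 0" --pt "8 1.9 0 -3.5 0" --pt "8 2.8 0 -5.3 0" --pt "8 3.8 0 -7.1 0" --pt "8 4.7 0 -8.8 0"

```text
time_s: 4.65
position: [0.4903, 0.2345, 0.1819]
eef_rot: [[-0.992, 0.125, 0.0], [0.125, 0.992, 0.0], [-0.0, 0.0, -1.0]]
ft_force: [3.2, -0.2, -3.6]
gripper_width: 0.0139
grip_force: 60.0
```

Run:
```python
from h import *
s=telemetry.read_state(); print(s['ft_force'],s['wrist_torque'],s['gripper_width'],s['grip_force'])
c=viewer.calibration('scene'); p,d=viewer.read_camera('scene'); 
cv2.imwrite('pics/s2.png',cv2.resize(p[130:270,300:460,::-1],None,fx=4,fy=4,interpolation=2))
```

```text
[ 3.23254165 -0.15902057 -3.57814888] [-0.0510919  -0.51252555  0.04189842] 0.013905839763763103 59.99562978744507
```

View pics/s2.png

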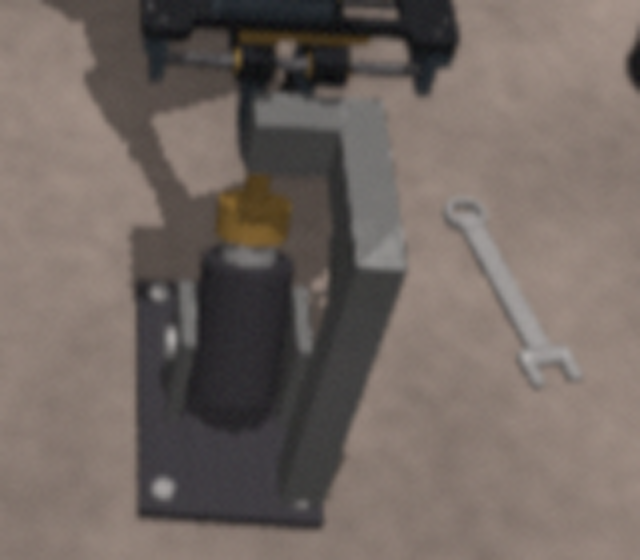

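The cap is coming off: the bright spigot shows below the skirt at ≈(250,257). Continuing along the axis.

>>> carry_out --pt "8 1.4 0 -2.6 0" --pt "8 2.8 0 -5.3 0" --pt "8 4.7 0 -8.8 0" --pt "8 7 0 -13.2 0" --pt "8 9.4 0 -17.7 0"

```text
time_s: 5.32
position: [0.4807, 0.2357, 0.1997]
eef_rot: [[-0.992, 0.125, -0.0], [0.125, 0.992, -0.0], [0.0, -0.0, -1.0]]
ft_force: [-0.5, -0.5, -1.9]
gripper_width: 0.0135
grip_force: 60.0
```

>>> carry_out --pt "8 4.7 0 -8.8 0" --pt "8 14 0 -26 0" --pt "8 23 0 -44 0" --pt "8 23 0 -44 0" --pt "8 23 0 -44 0"

```text
time_s: 5.95
position: [0.4581, 0.2385, 0.2434]
eef_rot: [[-0.992, 0.125, 0.0], [0.125, 0.992, -0.0], [-0.0, 0.0, -1.0]]
ft_force: [0.1, 0.3, -1.5]
gripper_width: 0.0142
grip_force: 60.0
```

Run:
```python
from h import *
s=telemetry.read_state(); print(s['position'],s['ft_force'],s['wrist_torque'],s['gripper_width'],s['grip_force'])
for n in('scene','top'):
    c=viewer.calibration(n); p,d=viewer.read_camera(n); np.savez(n+'3.npz',p=p,d=d,**c)
    X=cloud(p,d,c); hsv=cv2.cvtColor(p,cv2.COLOR_RGB2HSV)
    b=(hsv[...,0]>10)&(hsv[...,0]<28)&(hsv[...,1]>130)&(X[...,0]>.38)&(X[...,0]<.6)&(X[...,1]>.15)&(X[...,1]<.33)&(X[...,2]>.08)&(X[...,2]<.35)
    Q=X[b]; print(n,len(Q),Q.min(0).round(3),Q.max(0).round(3),Q.mean(0).round(3))
    if n=='scene': cv2.imwrite('pics/s3.png',cv2.resize(p[100:270,280:480,::-1],None,fx=3,fy=3,interpolation=2))
```

```text
[0.45810153 0.23850267 0.24336478] [ 0.07515887  0.32827889 -1.47823876] [0.07504386 0.00934645 0.01583421] 0.014207036813382626 59.99768257141113
scene 146 [0.461 0.205 0.201] [0.499 0.267 0.35 ] [0.477 0.232 0.247]Traceback (most recent call last):
  File "<stdin>", line 7, in <module>
    return umr_minimum(a, axis, None, out, keepdims, initial, where)
ValueError: zero-size array to reduction operation minimum which has no identity
```

View pics/s3.png

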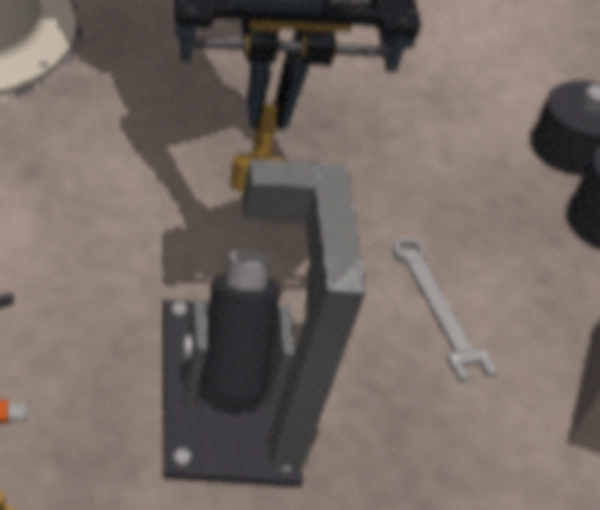

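The cap is off, held by the knob end and clear of the spigot at ≈(247,270). I'll carry it to a bare spot on the shelf, let it stand upright and regrasp lower on the knob.

>>> carry_out --pt "8 10 -45 0 0" --pt "8 20 -95 0 0" --pt "8 29 -140 20 0" --pt "8 29 -153 60 0" --pt "8 29 -153 100 0"

```text
time_s: 6.68
position: [0.4103, 0.0892, 0.1424]
eef_rot: [[-0.992, 0.127, 0.001], [0.127, 0.992, -0.0], [-0.001, 0.0, -1.0]]
ft_force: [1.0, 0.2, -2.2]
gripper_width: 0.014
grip_force: 60.0
```

>>> carry_out --pt "8 0 0 35 0" --pt "8 0 0 60 0" --pt "8 0 0 70 0" --pt "8 0 0 73 0" --pt "8 0 0 73 0"

```text
time_s: 7.3
position: [0.4107, 0.0904, 0.0709]
eef_rot: [[-0.992, 0.125, 0.001], [0.125, 0.992, 0.0], [-0.001, 0.0, -1.0]]
ft_force: [-0.1, 0.4, -2.5]
gripper_width: 0.0142
grip_force: 60.0
```

Run:
```python
from h import *
s=telemetry.read_state(); print(s['position'],s['ft_force'],s['gripper_width'])
for n in('scene','top'):
    c=viewer.calibration(n); p,d=viewer.read_camera(n)
    X=cloud(p,d,c); hsv=cv2.cvtColor(p,cv2.COLOR_RGB2HSV)
    b=(hsv[...,0]>10)&(hsv[...,0]<28)&(hsv[...,1]>130)&(X[...,0]>.34)&(X[...,0]<.5)&(X[...,1]>.02)&(X[...,1]<.16)&(X[...,2]<.15)
    Q=X[b]; print(n,len(Q), len(Q) and (Q.min(0).round(3),Q.max(0).round(3),Q.mean(0).round(3)))
    if n=='scene': cv2.imwrite('pics/s4.png',cv2.resize(p[90:230,230:390,::-1],None,fx=4,fy=4,interpolation=2))
```

```text
[0.41073849 0.09035354 0.07088235] [-0.13088792  0.44339423 -2.45265347] 0.014163152546478245
scene 223 (array([0.409, 0.067, 0.029]), array([0.461, 0.11 , 0.092]), array([0.439, 0.088, 0.049]))
top 0 0
```

View pics/s4.png

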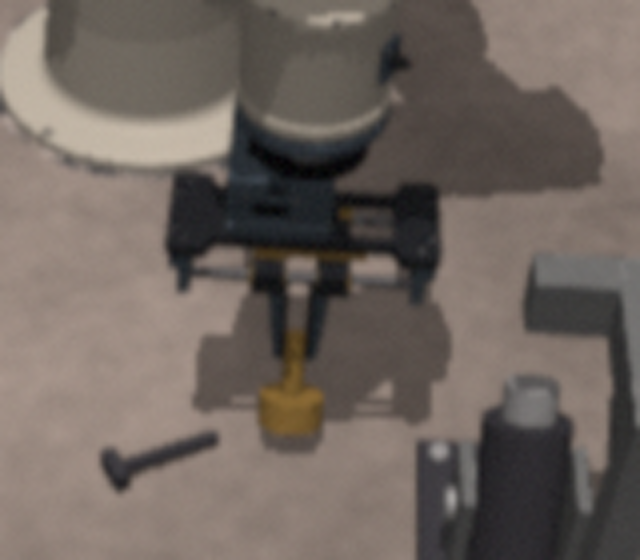

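The cap hangs at ≈(292,400) in the crop, just above bare shelf and still tilted. I'll lower it until it nearly touches, then ease the grip so it swings upright.

>>> carry_out --pt "8 0 0 3 0" --pt "8 0 0 5 0" --pt "8 0 0 5 0"

```text
time_s: 7.78
position: [0.4103, 0.0903, 0.0653]
eef_rot: [[-0.992, 0.125, -0.0], [0.125, 0.992, -0.0], [0.0, -0.0, -1.0]]
ft_force: [0.2, -1.1, -1.9]
gripper_width: 0.0141
grip_force: 60.0
```

>>> carry_out --pt "8 0 0 0 0" --pt "8 0 0 0 0" --pt "8 0 0 0 0" --grip_force 6

```text
time_s: 8.15
position: [0.4104, 0.0903, 0.0654]
eef_rot: [[-0.992, 0.125, 0.0], [0.125, 0.992, -0.0], [-0.0, -0.0, -1.0]]
ft_force: [-0.9, 0.1, -2.1]
gripper_width: 0.0158
grip_force: 6.0
```

```bash
cat > cap.py <<'E'
from h import *
def cap(box=(.34,.5,.02,.16),zmax=.15):
    s=telemetry.read_state(); print(s['time_s'],s['position'].round(4) if hasattr(s['position'],'round') else s['position'],np.round(s['ft_force'],2),s['gripper_width'])
    n='scene';c=viewer.calibration(n); p,d=viewer.read_camera(n)
    X=cloud(p,d,c); hsv=cv2.cvtColor(p,cv2.COLOR_RGB2HSV)
    b=(hsv[...,0]>10)&(hsv[...,0]<28)&(hsv[...,1]>130)&(X[...,0]>box[0])&(X[...,0]<box[1])&(X[...,1]>box[2])&(X[...,1]<box[3])&(X[...,2]<zmax)
    Q=X[b]; print(len(Q),Q.min(0).round(3),Q.max(0).round(3))
    for lo in np.arange(Q[:,2].min(),Q[:,2].max(),.01):
        k=(Q[:,2]>=lo)&(Q[:,2]<lo+.01)
        if k.any(): print(round(lo,3),k.sum(),'x',Q[k,0].min().round(3),Q[k,0].max().round(3),'y',Q[k,1].min().round(3),Q[k,1].max().round(3))
    return p
E
python3 -c "from cap import *; cap()"
```

```text
8.15 [0.4104 0.0903 0.0654] [-0.93  0.12 -2.05] 0.015770804705823586
229 [0.395 0.068 0.013] [0.446 0.111 0.079]
0.013 33 x 0.427 0.446 y 0.069 0.109
0.023 111 x 0.395 0.445 y 0.068 0.111
0.033 26 x 0.411 0.442 y 0.079 0.102
0.043 13 x 0.418 0.424 y 0.085 0.097
0.053 15 x 0.416 0.424 y 0.085 0.096
0.063 16 x 0.414 0.422 y 0.085 0.099
0.073 15 x 0.407 0.419 y 0.085 0.096
```

The lighter grip let it swing nearly upright. Lowering until it touches, then releasing.

>>> carry_out --pt "8 -1 0 2 0" --pt "8 -2 0 4 0" --pt "8 -2 0 6 0" --pt "8 -2 0 7 0"

```text
time_s: 8.7
position: [0.4135, 0.0901, 0.0586]
eef_rot: [[-0.992, 0.125, 0.002], [0.125, 0.992, 0.0], [-0.002, 0.0, -1.0]]
ft_force: [2.8, -1.1, 8.6]
gripper_width: 0.0156
grip_force: 6.0
```

```bash
python3 -c "from cap import *; cap()"
```

```text
8.7 [0.4135 0.0901 0.0586] [ 2.81 -1.05  8.6 ] 0.015640818863540448
224 [0.403 0.068 0.009] [0.448 0.11  0.073]
0.009 23 x 0.435 0.448 y 0.071 0.106
0.019 103 x 0.403 0.447 y 0.068 0.11
0.029 39 x 0.418 0.446 y 0.071 0.105
0.039 12 x 0.42 0.431 y 0.083 0.097
0.049 14 x 0.421 0.429 y 0.085 0.097
0.059 14 x 0.421 0.427 y 0.084 0.096
0.069 19 x 0.411 0.428 y 0.084 0.099
```

Standing rim down. Open, let it settle, check, then regrasp lower.

>>> carry_out --pt "30 0 0 -2 0" --pt "40 0 0 -2 0" --pt "40 0 0 -2 0" --pt "40 -9 1 -2 0"

```text
time_s: 9.25
position: [0.4211, 0.0899, 0.0604]
eef_rot: [[-0.992, 0.125, -0.001], [0.125, 0.992, -0.0], [0.001, -0.0, -1.0]]
ft_force: [0.4, -0.9, -0.1]
gripper_width: 0.0399
grip_force: 0.0
```

```bash
python3 -c "
from cap import *
p=cap(); cv2.imwrite('pics/s5.png',cv2.resize(p[90:230,230:390,::-1],None,fx=4,fy=4,interpolation=2))"
```

```text
9.25 [0.4211 0.0899 0.0604] [ 0.35 -0.89 -0.07] 0.039949569334417324
210 [0.383 0.068 0.001] [0.45  0.11  0.074]
0.001 8 x 0.383 0.448 y 0.071 0.099
0.011 36 x 0.408 0.45 y 0.068 0.109
0.021 106 x 0.409 0.45 y 0.068 0.11
0.031 15 x 0.426 0.435 y 0.082 0.097
0.041 15 x 0.425 0.436 y 0.082 0.096
0.051 10 x 0.43 0.435 y 0.084 0.092
0.061 17 x 0.422 0.435 y 0.084 0.095
0.071 3 x 0.425 0.434 y 0.083 0.087
```

View pics/s5.png

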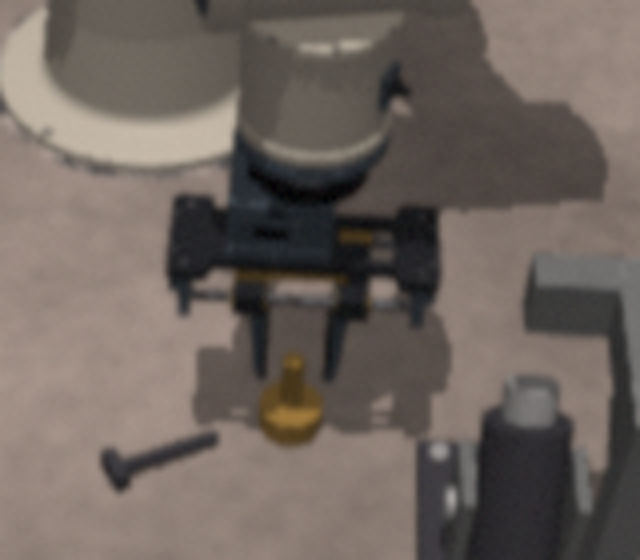

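The cap stands upright at ≈(292,400) between the open fingers. Regrasping lower at 60 N.

>>> carry_out --pt "40 -6 0 5 0" --pt "40 -6 0 14 0" --pt "40 -6 0 20 0" --pt "12 -6 0 20 0" --pt "8 -6 0 20 0" --grip_force 60

```text
time_s: 9.93
position: [0.4272, 0.0892, 0.0404]
eef_rot: [[-0.992, 0.125, -0.0], [0.125, 0.992, -0.0], [0.0, -0.0, -1.0]]
ft_force: [0.6, 0.4, 0.2]
gripper_width: 0.0229
grip_force: 0.0
```

>>> carry_out --pt "8 0 0 0 0" --pt "8 0 0 0 0" --pt "8 0 0 -15 0" --pt "8 0 0 -50 0" --pt "8 0 0 -110 0"

```text
time_s: 10.55
position: [0.4262, 0.0891, 0.1507]
eef_rot: [[-0.992, 0.125, -0.003], [0.125, 0.992, -0.0], [0.003, -0.001, -1.0]]
ft_force: [0.9, -0.8, -2.2]
gripper_width: 0.0148
grip_force: 60.0
```

Run:
```python
from cap import *
cap(zmax=.25)
A=np.load('A.npz'); P=A['lid']; t=np.radians(-4.95); ex=np.array([np.cos(t),np.sin(t)]);ey=np.array([-ex[1],ex[0]])
C=np.array([.5478,-.256]); q=np.c_[(P[:,:2]-C)@ex,(P[:,:2]-C)@ey,P[:,2]]*1000
for x in range(-62,62,6):
    k=(q[:,0]>=x)&(q[:,0]<x+6)
    if k.any(): print(x,k.sum(),'y',np.percentile(q[k,1],[1,99]).round(1),'z',np.percentile(q[k,2],[5,50,95]).round(1))
# flange
for n in('scene','top'):
    z=np.load(n+'0.npz'); d=z['d']; X=cloud(z['p'],d,z)
    m=(d>0)&(X[...,2]>.002)&(X[...,2]<.012)&(X[...,0]>.44)&(X[...,0]<.66)&(X[...,1]>-.37)&(X[...,1]<-.15)
    hsv=cv2.cvtColor(z['p'],cv2.COLOR_RGB2HSV); m&=(hsv[...,2]>130)&(hsv[...,1]<45)
    f=X[m]; f=np.c_[(f[:,:2]-C)@ex,(f[:,:2]-C)@ey]*1000; print(n,len(f),f.min(0) ,f.max(0))
# high points
for n in('scene','top'):
    z=np.load(n+'0.npz'); d=cv2.medianBlur(z['d'],3); X=cloud(z['p'],d,z); m=(d>0)&(X[...,2]>.178)&(X[...,2]<.25)&(X[...,0]>.44)&(X[...,0]<.66)&(X[...,1]>-.36)&(X[...,1]<-.15)
    f=X[m]; print('high',len(f),len(f) and f[:,2].max(), ((f[:,:2]-C)@ex).mean() if len(f) else '')
```

```text
10.55 [0.4262 0.0891 0.1507] [ 0.87 -0.8  -2.21] 0.014790675789886824
232 [0.413 0.069 0.115] [0.449 0.111 0.182]
0.115 32 x 0.432 0.449 y 0.07 0.107
0.125 87 x 0.413 0.449 y 0.069 0.111
0.135 40 x 0.421 0.449 y 0.069 0.11
0.145 18 x 0.429 0.445 y 0.076 0.1
0.155 15 x 0.427 0.443 y 0.081 0.098
0.165 19 x 0.427 0.439 y 0.081 0.098
0.175 21 x 0.422 0.434 y 0.084 0.097
-62 119 y [-78.3  75.4] z [168.4 173.9 175.9]
-56 231 y [-78.6  77.2] z [173.3 174.9 176.5]
-50 280 y [-78.9  77.8] z [171.8 174.3 176. ]
-44 261 y [-78.7  78.3] z [169.2 171.2 174.5]
-38 248 y [-78.2  79.1] z [170.1 171.4 174.6]
-32 241 y [-79.6  78.2] z [170.  171.5 175. ]
-26 258 y [-79.4  78.5] z [169.7 171.4 174.6]
-20 240 y [-78.9  78.7] z [169.4 171.1 175.5]
-14 254 y [-79.3  78.1] z [170.  171.3 175.5]
-8 249 y [-79.2  78.8] z [169.7 171.3 175.2]
-2 256 y [-79.   79.3] z [169.7 171.1 174.8]
4 251 y [-78.2  76.9] z [169.8 171.2 174.7]
10 251 y [-79.  79.] z [169.7 171.3 174.7]
16 247 y [-79.4  78.2] z [169.7 171.2 174.8]
22 255 y [-78.5  79. ] z [169.8 171.2 174.5]
28 256 y [-77.6  79.2] z [169.8 171.2 174.4]
34 240 y [-76.5  77.3] z [170.2 171.6 174.9]
40 192 y [-69.7  73.5] z [170.6 172.9 177. ]
46 220 y [-69.3  64.6] z [173.5 174.5 176.3]
52 338 y [-78.4  80. ] z [168.5 174.2 176.7]
58 85 y [-74.9  73.1] z [167.2 170.2 174.1]
scene 312 [-112.47415225 -110.28914855] [121.42310488 108.24119381]
top 252 [-114.61976709 -114.25357516] [119.43549495 112.38625624]
high 68 0.18438791263638976 0.05129222660370135
high 53 0.1867711890921361 0.04664225136591649
```

```bash
python3 -c "
from cap import *
p=cap(zmax=.25); cv2.imwrite('pics/s6.png',cv2.resize(p[60:200,230:390,::-1],None,fx=4,fy=4,interpolation=2))"
```

```text
10.6 [0.429  0.0894 0.1578] [4.58 2.77 8.46] 0.015047942046870664
247 [0.416 0.069 0.121] [0.453 0.11  0.204]
0.121 28 x 0.434 0.451 y 0.069 0.107
0.131 81 x 0.418 0.453 y 0.069 0.11
0.141 55 x 0.416 0.452 y 0.069 0.109
0.151 22 x 0.429 0.446 y 0.078 0.099
0.161 17 x 0.429 0.437 y 0.084 0.097
0.171 17 x 0.43 0.435 y 0.083 0.097
0.181 23 x 0.421 0.436 y 0.086 0.097
0.191 3 x 0.442 0.446 y 0.081 0.081
0.201 1 x 0.449 0.449 y 0.096 0.096
```

View pics/s6.png

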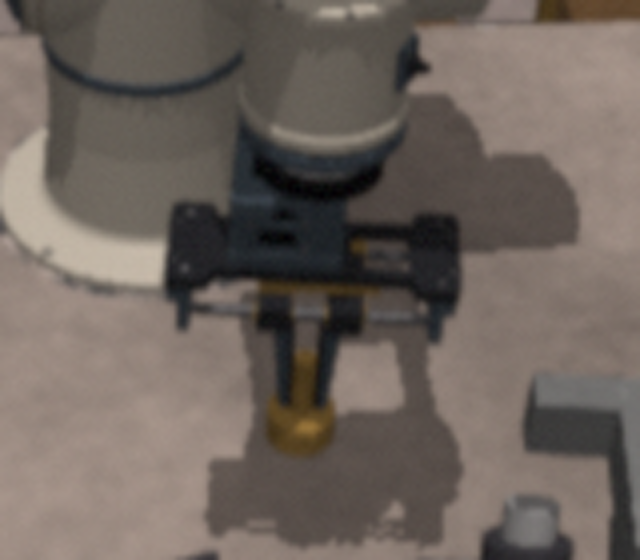

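Held firmly and nearly upright at ≈(300,410), with the arm still settling when the picture was taken. I'll carry it over the chute mouth.

>>> carry_out --pt "8 -10 -25 -36 0" --pt "8 -31 -72 -70 0" --pt "8 -52 -119 -100 0" --pt "8 -73 -166 -110 0" --pt "8 -94 -213 -110 0"

```text
time_s: 11.28
position: [0.4945, -0.1357, 0.261]
eef_rot: [[-0.992, 0.125, 0.001], [0.125, 0.992, -0.0], [-0.002, -0.0, -1.0]]
ft_force: [1.1, 0.5, -2.7]
gripper_width: 0.0145
grip_force: 60.0
```

>>> carry_out --pt "8 -20 -44 0 -1" --pt "8 -40 -85 0 -2.2" --pt "8 -53 -115 0 -2.2" --pt "8 -53 -115 0 -2.2" --pt "8 -53 -115 0 -2.2"

```text
time_s: 11.9
position: [0.5318, -0.2539, 0.2598]
eef_rot: [[-0.996, 0.087, -0.001], [0.087, 0.996, 0.001], [0.001, 0.001, -1.0]]
ft_force: [-0.1, -0.4, -1.7]
gripper_width: 0.015
grip_force: 60.0
```

Run:
```python
from cap import *
p=cap((.45,.62,-.36,-.15),.3); s=telemetry.read_state(); print(s['eef_rot'])
M=np.array([.5438,-.2557]); t=np.radians(-4.95); e=np.array([np.cos(t),np.sin(t)]); D=s['position'][:2]-M; print('tcp in mouth frame',D@e*1000, D@np.array([-e[1],e[0]])*1000)
cv2.imwrite('pics/s7.png',cv2.resize(p[90:260,90:260,::-1],None,fx=3.5,fy=3.5,interpolation=2))
```

```text
11.9 [ 0.5318 -0.2539  0.2598] [-0.14 -0.44 -1.75] 0.014961650537026602
326 [ 0.498 -0.284  0.17 ] [ 0.554 -0.23   0.293]
0.17 1 x 0.498 0.498 y -0.284 -0.284
0.22 39 x 0.537 0.553 y -0.268 -0.232
0.23 62 x 0.534 0.554 y -0.269 -0.23
0.24 150 x 0.514 0.553 y -0.272 -0.231
0.25 13 x 0.532 0.543 y -0.263 -0.251
0.26 18 x 0.532 0.547 y -0.261 -0.251
0.27 16 x 0.533 0.541 y -0.26 -0.251
0.28 18 x 0.529 0.538 y -0.26 -0.251
0.29 9 x 0.526 0.539 y -0.26 -0.25
[[-9.96289424e-01  8.60636737e-02 -6.54085921e-04]
 [ 8.60632778e-02  9.96289485e-01  6.11178694e-04]
 [ 7.04259209e-04  5.52618091e-04 -9.99999599e-01]]
tcp in mouth frame -12.024987058340296 1.013814914897512
```

View pics/s7.png

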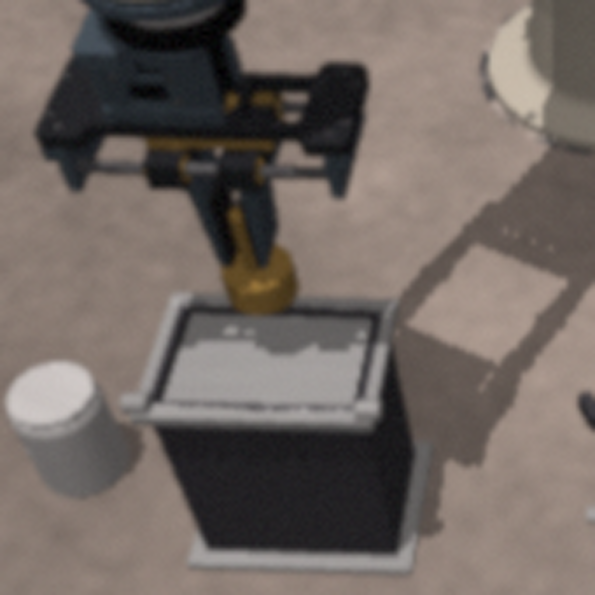

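Final check view: the cap is upright over the flap (cap ≈(260,280), mouth spanning ≈(160–390, 300–415)), and the hinge bar is on the +x side. Pressing down through the flap at moderate speed.

>>> carry_out --pt "8 0 0 20 0" --pt "8 0 0 38 0" --pt "8 0 0 46 0" --pt "8 0 0 54 0" --pt "8 0 0 62 0"

```text
time_s: 12.58
position: [0.5328, -0.2545, 0.1987]
eef_rot: [[-0.996, 0.086, 0.001], [0.086, 0.996, -0.001], [-0.001, -0.0, -1.0]]
ft_force: [0.1, 0.3, 3.2]
gripper_width: 0.0149
grip_force: 60.0
```

>>> carry_out --pt "8 0 0 8 0" --pt "8 0 0 16 0" --pt "8 0 0 24 0" --pt "8 0 0 32 0" --pt "8 0 0 40 0"

```text
time_s: 13.2
position: [0.5321, -0.2545, 0.1578]
eef_rot: [[-0.996, 0.087, -0.0], [0.087, 0.996, 0.0], [0.0, 0.0, -1.0]]
ft_force: [-0.8, 0.9, 2.1]
gripper_width: 0.0146
grip_force: 60.0
```

>>> carry_out --pt "8 0 0 10 0" --pt "8 0 0 20 0" --pt "8 0 0 30 0" --pt "8 0 0 40 0" --pt "8 0 0 46 0"

```text
time_s: 13.82
position: [0.5321, -0.2544, 0.1116]
eef_rot: [[-0.996, 0.086, -0.001], [0.086, 0.996, 0.0], [0.001, 0.0, -1.0]]
ft_force: [-0.1, -0.5, -1.9]
gripper_width: 0.0146
grip_force: 60.0
```

>>> carry_out --pt "8 0 0 4 0" --pt "8 0 0 7 0" --pt "8 0 0 7 0"

```text
time_s: 14.2
position: [0.5324, -0.2546, 0.1054]
eef_rot: [[-0.996, 0.086, 0.0], [0.086, 0.996, -0.0], [-0.0, -0.0, -1.0]]
ft_force: [-2.9, -0.4, -0.5]
gripper_width: 0.0151
grip_force: 61.3
```

Run:
```python
from h import *
s=telemetry.read_state(); print(s['position'],s['ft_force'],s['wrist_torque'],s['gripper_width'])
c=viewer.calibration('wrist'); p,d=viewer.read_camera('wrist'); X=cloud(p,d,c); hsv=cv2.cvtColor(p,cv2.COLOR_RGB2HSV)
b=(hsv[...,0]>10)&(hsv[...,0]<28)&(hsv[...,1]>130)&(X[...,2]<.17)&(X[...,2]>0)&(d>0)&(abs(X[...,0]-.54)<.06)&(abs(X[...,1]+.255)<.08)
Q=X[b]; print('bronze in chute',len(Q), len(Q) and (Q.min(0),Q.max(0)))
```

```text
[ 0.53235135 -0.25464401  0.10544797] [-2.94758515 -0.43896597 -0.51499052] [-0.01555637  0.30327799 -0.01714805] 0.015076836650927322
bronze in chute 23 (array([ 0.52560487, -0.26191562,  0.1343256 ]), array([ 0.5357793 , -0.24875295,  0.13640228]))
```

Knob end at z ≈ 0.135, so the cap hangs below the flap's swing. Releasing.

>>> carry_out --pt "30 0 0 0 0" --pt "50 0 0 0 0" --pt "50 0 0 0 0" --pt "50 0 0 0 0"

```text
time_s: 14.75
position: [0.5323, -0.2545, 0.1055]
eef_rot: [[-0.996, 0.086, 0.0], [0.086, 0.996, -0.0], [-0.0, -0.0, -1.0]]
ft_force: [-1.7, 0.9, 2.1]
gripper_width: 0.0493
grip_force: 1.3
```

Run:
```python
from h import *
s=telemetry.read_state(); print(s['position'],s['ft_force'],s['gripper_width'])
c=viewer.calibration('wrist'); p,d=viewer.read_camera('wrist'); X=cloud(p,d,c); hsv=cv2.cvtColor(p,cv2.COLOR_RGB2HSV)
b=(hsv[...,0]>8)&(hsv[...,0]<30)&(hsv[...,1]>100)&(X[...,2]<.17)&(X[...,2]>-.02)&(d>0)&(abs(X[...,0]-.54)<.06)&(abs(X[...,1]+.255)<.08)
Q=X[b]; print('bronze in chute',len(Q), len(Q) and (Q.min(0),Q.max(0)))
```

```text
[ 0.53229796 -0.25454437  0.10545662] [-1.70807354  0.91027336  2.12945323] 0.04927090198718405
bronze in chute 0 0
```

The cap has dropped out of sight. Withdrawing straight up.

>>> carry_out --pt "50 0 0 -8 0" --pt "50 0 0 -20 0" --pt "50 0 0 -35 0" --pt "50 0 0 -50 0" --pt "50 0 0 -65 0"

```text
time_s: 15.42
position: [0.5327, -0.2547, 0.172]
eef_rot: [[-0.996, 0.086, 0.001], [0.086, 0.996, -0.001], [-0.001, -0.001, -1.0]]
ft_force: [-1.6, -0.5, 1.5]
gripper_width: 0.0503
grip_force: 1.1
```

>>> carry_out --pt "50 0 0 -20 0" --pt "50 0 0 -50 0" --pt "50 0 0 -100 0" --pt "50 50 0 -120 0" --pt "50 100 0 -120 0"

```text
time_s: 16.05
position: [0.4326, -0.2463, 0.2927]
eef_rot: [[-0.996, 0.086, 0.004], [0.086, 0.996, -0.003], [-0.004, -0.002, -1.0]]
ft_force: [-0.6, -0.7, -0.1]
gripper_width: 0.0501
grip_force: 0.0
```

>>> carry_out --pt "50 50 30 0 0" --pt "50 60 80 0 0" --pt "50 60 80 0 0" --pt "50 60 80 0 0"

```text
time_s: 16.55
position: [0.3804, -0.1613, 0.2912]
eef_rot: [[-0.996, 0.086, 0.002], [0.086, 0.996, -0.001], [-0.002, -0.001, -1.0]]
ft_force: [-0.3, -0.3, -0.7]
gripper_width: 0.05
grip_force: 0.0
```

Run:
```python
from h import *
s=telemetry.read_state(); print(s['time_s'],s['position'],s['ft_force'])
M=np.array([.5438,-.2557]); t=np.radians(-4.95); e=np.array([np.cos(t),np.sin(t)]); f=np.array([-e[1],e[0]])
for n in('scene','top'):
    p,d=viewer.read_camera(n); c=viewer.calibration(n); d=cv2.medianBlur(d,3); X=cloud(p,d,c); D=X[...,:2]-M; x=D@e;y=D@f
    m=(abs(x)<.03)&(abs(y)<.055)&(d>0); print(n,m.sum(),'flap z',np.percentile(X[m][:,2],[2,50,98]).round(4))
    z0=np.load(n+'0.npz'); X0=cloud(z0['p'],cv2.medianBlur(z0['d'],3),z0)
    df=(np.abs(p.astype(int)-z0['p']).sum(2)>90)&(abs(X[...,2])<.12)&(X[...,0]>.3)
    hsv=cv2.cvtColor(p,cv2.COLOR_RGB2HSV); b=(hsv[...,0]>10)&(hsv[...,0]<28)&(hsv[...,1]>130)&(X[...,0]>.3)&(X[...,0]<.75)&(abs(X[...,1])<.36)&(X[...,2]<.26)&(d>0)
    nc,l,st,ce=cv2.connectedComponentsWithStats(b.astype(np.uint8))
    print([(st[i,4],X[l==i].mean(0).round(3).tolist()) for i in range(1,nc) if st[i,4]>8])
    b=(z0['p']>0).all(2);
```

```text
16.55 [ 0.38042041 -0.16134526  0.29116867] [-0.31198207 -0.33349741 -0.69691203]
scene 849 flap z [0.1694 0.1708 0.1723]
[(np.int32(286), [0.711, 0.003, 0.031]), (np.int32(43), [0.747, -0.166, 0.019])]
top 710 flap z [0.1698 0.1715 0.1735]
[(np.int32(29), [0.744, -0.169, 0.018]), (np.int32(156), [0.699, 0.003, 0.031]), (np.int32(98), [0.573, -0.004, 0.009])]
```

The flap is level again (z ≈ 0.171, as at the start), and the only bronze left outside the chute is the spare cap and the latch.

```bash
python3 -c "
from h import *
print(order.close_job())"
```

```text
the job is handed in; nothing more can be done
None
```

The cracked cap was drawn off the housing along its slanted axis, stood upright on bare shelf to regrasp it lower on the knob, pushed through the flap and released inside the chute. The flap measures shut again and the job is handed in.

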